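Refit the retaining clip on the jar mill's roller shaft

TASK

Draw the mill's roller out by its bare shaft tail until its groove stands clear of the brass bush. Take the black retaining clip off the tray's edge, feel for the groove with it from above, press it sideways onto the shaft until it snaps fully home, and let go. It needs only a light push over the groove: never lean on it with more than 25 N, and leave the other things on the bench alone.

Things in the scene. Friction and masses are not known exactly. Their poses are not given: they have to be found in the camera images.
- mill: Green jar mill, fixed, two rubber rollers 56 mm thick, axes 85 mm up, along own y; the roller at own x = 0 (nearer the robot) is the one to clip. Origin on the bench under the bush face. The roller slides endwise along +y against 8 N friction, 26 to 36 mm, until a collar on it meets the bearing; 8 N pushes it back. It does not turn. Bearing block: 20 mm behind the bush face, 22 mm above axis.
- bush (a point): Point on the shaft's axis in the outer face of the brass bush nose (32 mm diameter, 20 mm long). Own z up, own +y along the shaft, out of the bush towards its free tail, own x level across it. With the roller drawn to its stop the groove's middle is 6 to 20 mm out (+y) from here, the tail end 68 to 82 mm: it depends on where the collar was clamped and is not measured; see or feel it.
- tail (a point): Point on the shaft's axis 20 mm out of the bush face, fixed to the mill: the bare steel shaft, 24 mm diameter, always passes here and can be gripped across, from above; only bench lies below. At the start the tail sticks out 32 to 56 mm (not measured). The groove, 10 mm wide, dark, 18 mm diameter at its bottom, has its middle 62 mm from the tail end and starts inside the bush.
- clip: Open retaining clip of black nylon, 32 g, 8 mm thick (own y, which lies along the shaft when fitted, either way round), 33 mm wide (own x), own z from mouth to thumb tab. Starts mouth down astride the tray's near wall. Origin: centre of its round bore, 19 mm; on the shaft's axis within 1 mm when seated. Slippery (friction 0.2).
- clip_tab (a point): Middle of the clip's thumb tab, 36 mm above the clip's origin: the place to grip, from above, across its 18 mm width (own x). The tab is 10 mm thick (own y) and goes from 23 to 46 mm above the origin.
- clip_mouth (a point): Middle of the mouth, 7.4 mm below the clip's origin, between two round lips (2.5 mm radius, 12.4 mm gap) on springy arms. Over the shaft the lips touch when the clip's origin is about 19 mm above the axis on the full shaft, 15 mm above it in the groove. Pressed down there they snap past with 8 to 16 N and the bore stops on the groove bottom; on the full shaft they cannot pass.
- tray: Wooden parts tray, fixed, 150 mm (own x) by 160 mm (own y), 50 mm high, walls 10 mm. Origin at the centre of its underside. The clip sits across the wall at own x = -70 mm, with the tray's yaw, its origin 8 mm below the wall's top.
- diya: Red clay lamp bowl with a gilt rim, 94 mm across, 30 mm high; origin under its centre. Bystander.
- pulley: Aluminium belt pulley, 72 mm across, 30 mm high, lying flat; origin under its centre. Bystander.
- jar: White porcelain milling jar with lid, 108 mm across, 116 mm high; origin under its centre. Bystander.
There are look-alikes about, which are no part of the job. Of the things like the clip, leave any that is green; of the rest the smaller one is meant.

How it is judged (in metres and radians):
At the end, for the whole second after the job is handed in: The clip sits at rest in the shaft's groove outside the bush: its bore centre within 2 mm of the shaft axis (both level and up), 3 to 22.5 mm out from the bush face, square to the shaft within 0.2 rad (x of clip in the frame of bush between -0.002 and 0.002 m and z of clip in the frame of bush between -0.002 and 0.002 m and y of clip in the frame of bush between 0.003 and 0.0225 m and angle between the y axis of clip and the y axis of bush, either way round below 0.2 rad and linear speed of clip below 0.02 m/s); the robot touches nothing.
It fails at once if the clip forced against the mill with contact forces of over 40 N in all (a push of some 28 N) (contact force between clip and mill above 40 N).
It fails at once if a bystander (lamp bowl, pulley, jar) moved by more than 30 mm (distance of any of diya, pulley, jar from where it was at the start of the episode above 0.03 m).
It also fails if it takes over 72 s, if anything falls off the work surface, if the arm or the gripper's body presses on something with over 40 N, if the wrist force passes 120 N, or if a joint passes its speed limit or range.

ROBOT

A 6-joint arm with a two-finger parallel gripper is mounted at the origin on the work surface. World frame = base frame: x ahead of the robot, y to its left, z up, the work surface at z = 0. Lengths are in m, angles in degrees, forces in N, time in s.
With the tool pointing down it reaches from about 0.4 to 0.825 m from the base axis. Payload 7 kg.
Tool frame: the origin (TCP) lies midway between the tips of the shut fingers; the grasp point (between the pads) lies 19 mm behind it; z points along the fingers, y is the direction in which the jaws open and shut (so a half turn about z gives the same grasp; the last joint's range is limited). The gripper opens to 88 mm and grips with 3 to 60 N. Pads are 19 mm wide; open, the fingers measure 130 mm over their backs; the gripper's body (78 mm by 193 mm) begins 47 mm behind the grasp point.
Start: joints at [-51.331, 20.546, 0.682, 0, -70.136, -16.507], TCP at [0.255, -0.625, 0.227] pointing down, gripper open.
Joint ranges: [-176.03, 176.03], [-82.01, 121.73], [-58.28, 71.71], [-173.87, 95.51], [-174.79, -0.11], [-173.66, 173.66]. Speed limits (degrees/s): [136.94, 136.94, 172.46, 180, 180, 180].

INTERFACE

Orientations are given as a 3x3 rotation matrix whose columns are the frame's x, y, z axes.
In Python, from rig import robot gives the robot as it stands. Calls block until the motion is done:
- robot.goto(position, orientation): joint-space move of the TCP to a pose.
- robot.servo_line(position, ori=None, speed=0.15): straight line of the TCP; ori=None keeps the orientation; speed is the mean speed in m/s.
- robot.movej(angles): joint-space move.
- robot.move_gripper(opening): opening from 0.0 (shut) to 1.0 (fully open); the grip force is fixed at half the most; returns when the fingers have stopped.
- robot.dwell(seconds).
- robot.ik(position, orientation): joint angles nearest the present ones, or None.
- robot.grab_frame(name): name is "scene" or "side" or "wrist"; returns (picture, depth): 400x640x3 uint8, red, green, blue; 400x640 float32, m along the optical axis (not along the pixel's ray), 0 where there is no reading.
- robot.camera_info(name): a dict with "vfov" (degrees; the focal length in pixels is half the picture's height over the tangent of half this angle, whatever the lens; pixels are square), "cx", "cy" (the principal point, pixels), "view" (4x4, takes a point from world to camera coordinates); the wrist camera has in their place "T_tool_cam" (4x4, takes a point from camera to tool coordinates, whose origin is the TCP and whose axes are the flange's). Camera axes: x right, y down, z forward; pixel columns grow to the right and rows downward; lengths in m; the calibration is good to about 2 mm. A picture is of the moment at which its call begins: read the wrist's pose just before it. camera_info takes no time and is no camera call.
A pose or a line that the arm cannot do raises robot.Unreachable and nothing moves.
- robot.job_done(): hands the job in, once; it reports no verdict.
Readings, each from a call of its own:
- robot.read_t(): time.
- robot.read_qpos(): joint angles.
- robot.read_qvel(): joint speeds.
- robot.read_effort(): joint torques, N m.
- robot.read_position(): TCP position.
- robot.read_tcp_rot(): TCP orientation.
- robot.read_force(): force on the tool from outside, world axes, zero at the start.
- robot.read_ft_torque(): the same for the moment, N m.
- robot.read_grip_width(): opening from 0.0 (shut) to 1.0 (fully open).
Only numpy, scipy, OpenCV 4.12 (cv2) and the standard library are available. Lean on these libraries where they do the work, as an engineer would, in place of code of your own. Each camera call takes 0.05 s, during which the arm holds its last target. There are 200 camera calls.

## Working session

There is one attempt and no reset: what is moved stays moved. The work goes in short steps, each a Python script; the robot and the scene stay as the last script left them, time stands still between calls to the robot, and variables do not carry over. Pictures are saved under pics/ and viewed, about 8 in all and at most 12, crops included, and the job is handed in when it is done.

```bash
mkdir -p pics
cat > h.py <<'E'
import numpy as np, cv2
from rig import robot
def cam(n):
    c=robot.camera_info(n); f=200/np.tan(np.radians(c['vfov'])/2)
    if 'view' in c: T=np.linalg.inv(np.array(c['view']))
    else:
        W=np.eye(4); W[:3,:3]=robot.read_tcp_rot(); W[:3,3]=robot.read_position(); T=W@np.array(c['T_tool_cam'])
    return f,c['cx'],c['cy'],T
def cloud(d,k):
    f,cx,cy,T=k; v,u=np.mgrid[:400,:640]
    P=np.stack([(u-cx)/f*d,(v-cy)/f*d,d],-1)
    return P@T[:3,:3].T+T[:3,3]
def grab(n):
    k=cam(n); im,d=robot.grab_frame(n); return im,d,k
def save(p,im): cv2.imwrite(p,im[:,:,::-1])
def down(yaw):  # yaw of jaw (y) axis in deg; tool z down
    a=np.radians(yaw); y=np.array([np.cos(a),np.sin(a),0]); z=np.array([0,0,-1.]); return np.stack([np.cross(y,z),y,z],1)
E
python3 - <<'E'
from h import *
for n in ('scene','side'):
    im,d,k=grab(n); save(f'pics/{n}0.png',im); np.savez(f'{n}0.npz',im=im,d=d,f=k[0],cx=k[1],cy=k[2],T=k[3]); print(n,k[0],k[1:3],k[3].round(3).tolist(),(d>0).mean())
im,d,k=grab('wrist'); save('pics/w0.png',im); print(robot.camera_info('wrist')); print(robot.read_tcp_rot())
E
```

```text
scene 453.26270543672166 (321.5143037935227, 202.0350386155239) [[0.25, 0.658, -0.711, 1.107], [0.968, -0.177, 0.176, -0.02], [-0.01, -0.732, -0.681, 0.59], [0.0, 0.0, 0.0, 1.0]] 0.9959375
side 426.5790821509663 (313.601965477646, 198.54524691738592) [[-0.955, -0.222, 0.197, 0.43], [-0.296, 0.675, -0.676, 0.625], [0.017, -0.704, -0.71, 0.626], [0.0, 0.0, 0.0, 1.0]] 0.99598828125
{'vfov': 61.162050005522794, 'cx': 321.9903457266134, 'cy': 194.00435591962832, 'T_tool_cam': array([[-3.74188402e-04, -9.68837821e-01, -2.47695652e-01,
         6.75932395e-02],
       [ 9.99999915e-01, -3.19853417e-04, -2.59601981e-04,
        -1.10435679e-03],
       [ 1.72285917e-04, -2.47695728e-01,  9.68837859e-01,
        -1.57714160e-01],
       [ 0.00000000e+00,  0.00000000e+00,  0.00000000e+00,
         1.00000000e+00]])}
[[-9.26125678e-01 -3.77214636e-01 -5.89561881e-04]
 [-3.77215072e-01  9.26125056e-01  1.08217449e-03]
 [ 1.37795974e-04  1.22462121e-03 -9.99999241e-01]]
```

View pics/scene0.png

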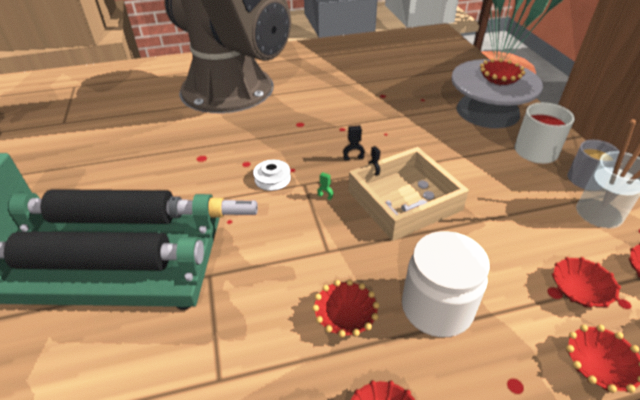

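View pics/side0.png

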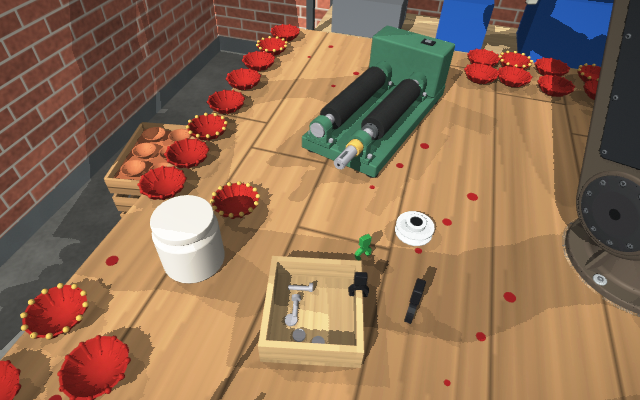

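Candidates for the clip are the black one on the tray's near wall (scene 375,160 / side 358,285), the larger black one on the bench (scene 353,142 / side 415,300) and the green one (scene 325,186 / side 364,245). By the description it's the small black one on the tray wall. The shaft is at scene (237,208), with the brass bush at (215,207).

Run:
```python
from h import *
cr=[]
for n,(u0,u1,v0,v1),(a0,a1,b0,b1) in (('scene',(205,262,190,225),(340,400,115,185)),('side',(325,370,130,175),(340,440,260,330))):
    q=np.load(n+'0.npz'); im,d=q['im'],q['d']; P=cloud(d,(q['f'],q['cx'],q['cy'],q['T']))
    hsv=cv2.cvtColor(im,cv2.COLOR_RGB2HSV)
    # brass & shaft
    sub=np.zeros(d.shape,bool); sub[v0:v1,u0:u1]=1
    br=sub&(hsv[...,0]>15)&(hsv[...,0]<32)&(hsv[...,1]>120)&(hsv[...,2]>120)&(P[...,2]>.07)
    st=sub&(hsv[...,1]<60)&(P[...,2]>.08)&(P[...,2]<.11)
    for nm,m in (('brass',br),('steel',st)):
        p=P[m]; print(n,nm,len(p),p.mean(0).round(4),p.min(0).round(3),p.max(0).round(3))
        t=p[p[:,2]>p[:,2].max()-.006]; l=cv2.fitLine(t[:,:2].astype(np.float32),cv2.DIST_HUBER,0,.01,.01).ravel(); print(' top line',l.round(4), np.degrees(np.arctan2(l[1],l[0])).round(2))
    # black blobs
    sub[:]=0; sub[b0:b1,a0:a1]=1
    bl=(sub&(im.max(2)<60)&(P[...,2]>.004)).astype(np.uint8)
    c,lab,s,_=cv2.connectedComponentsWithStats(bl)
    for i in range(1,c):
        if s[i,4]>25:
            p=P[lab==i]; print(n,'blk',s[i],np.median(p,0).round(4),p.min(0).round(3),p.max(0).round(3))
    # tray top
    tr=(abs(P[...,2]-.05)<.004)&(hsv[...,1]>40)&(hsv[...,0]>10)&(hsv[...,0]<30)&(P[...,1]>-.2)&(P[...,1]<.4)&(P[...,0]<.8)
    c,lab,s,_=cv2.connectedComponentsWithStats(cv2.dilate(tr.astype(np.uint8),np.ones((3,3)))); i=1+s[1:,4].argmax()
    p=P[(lab==i)&tr]; r=cv2.minAreaRect(p[:,:2].astype(np.float32)*1000); print(n,'tray',len(p),r,cv2.boxPoints(r).round(0).tolist())
    cr.append(cv2.resize(im[b0:b1,a0:a1],(400,300))); cr.append(cv2.resize(im[v0:v1,u0:u1],(400,300)))
save('pics/crop.png',np.vstack([np.hstack(cr[:2]),np.hstack(cr[2:])]))
```

```text
scene brass 189 [ 0.5575 -0.0594  0.0935] [ 0.538 -0.069  0.073] [ 0.567 -0.046  0.102]
 top line [ 0.9606 -0.2778  0.5532 -0.0598] -16.13
scene steel 476 [ 0.5648 -0.0224  0.0925] [ 0.53  -0.072  0.081] [0.577 0.007 0.105]
 top line [ 0.4913  0.871   0.5479 -0.052 ] 60.58
scene blk [344 127  20  33 342] [0.3846 0.228  0.0505] [ 0.373 -0.02   0.005] [1.107 0.25  0.59 ]
scene blk [369 147  10  28 135] [0.4739 0.2412 0.0718] [ 0.456 -0.02   0.038] [1.107 0.247 0.59 ]
scene tray 1494 ((525.6829833984375, 284.8001403808594), (158.95938110351562, 162.55897521972656), 13.709227561950684) [[429.0, 345.0], [468.0, 187.0], [622.0, 225.0], [584.0, 383.0]]
side brass 124 [ 0.5407 -0.0527  0.0941] [ 0.529 -0.067  0.074] [ 0.561 -0.042  0.102]
 top line [ 0.7141  0.7     0.5445 -0.0552] 44.43
side steel 299 [ 0.5519 -0.0202  0.0915] [ 0.524 -0.11   0.081] [0.572 0.009 0.098]
 top line [ 0.2764  0.961   0.5508 -0.0294] 73.96
side blk [349 272  20  25 311] [0.4625 0.2466 0.0631] [0.43  0.236 0.03 ] [0.478 0.625 0.626]
side blk [410 279  16  30 260] [0.3756 0.2406 0.0764] [0.367 0.219 0.034] [0.43  0.625 0.626]
side blk [405 312   9  12  68] [0.377  0.2523 0.021 ] [0.372 0.249 0.005] [0.43  0.625 0.626]
side tray 2314 ((525.06787109375, 285.55535888671875), (150.3959197998047, 162.16758728027344), 13.827239990234375) [[433.0, 346.0], [471.0, 189.0], [617.0, 225.0], [579.0, 382.0]]
```

View pics/crop.png

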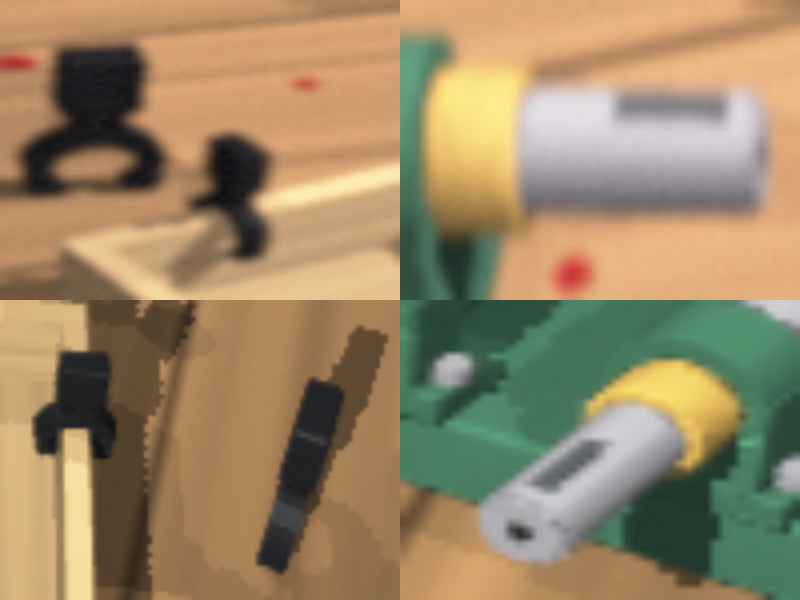

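The crop confirms the small clip astride the tray wall. The shaft's dark keyseat is not the groove, which is still inside the bush. I'll look at the shaft with the wrist camera, and at the tray clip on the way back.

Run:
```python
from h import *
for yaw in (0,180):
    for p in ((.555,-.02,.24),(.463,.243,.2),(.463,.243,.06)): 
        q=robot.ik(p,down(yaw)); print(yaw,None if q is None else np.round(q,0))
robot.goto([.555,-.03,.25],down(0))
im,d,k=grab('wrist'); save('pics/w1.png',im); np.savez('w1.npz',im=im,d=d,f=k[0],cx=k[1],cy=k[2],T=k[3]); print(robot.read_position(),robot.read_t())
```

```text
0 [ 18.   9. -13.   0. -68. 162.]
0 [ 49.   7. -21.   0. -62. 131.]
0 [ 49.  16. -30.   0. -43. 131.]
180 [ 18.   9. -13.   0. -68. -18.]
180 [ 49.   7. -21.   0. -62. -49.]
180 [ 49.  16. -30.   0. -43. -49.]
[ 0.55496863 -0.03041655  0.24993194] 2.8417
```

View pics/w1.png

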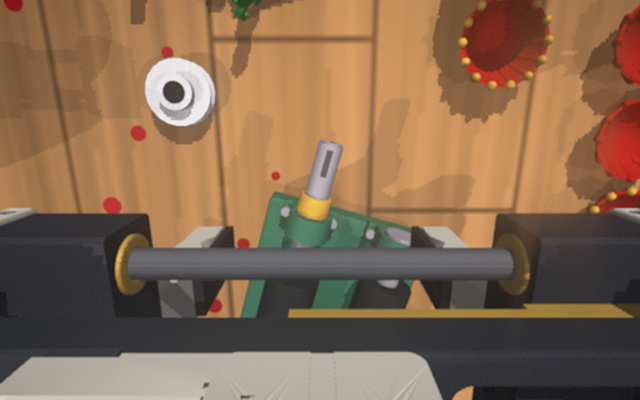

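The wrist view shows the shaft from the brass bush (313,207) to the tail end (330,143), leaning about 14° towards +x. I'll fit the axis from the edges cast onto z = 0.085.

```bash
cat >> h.py <<'E'
def onplane(uv,k,z):
    f,cx,cy,T=k; uv=np.atleast_2d(uv).astype(float)
    r=np.c_[(uv[:,0]-cx)/f,(uv[:,1]-cy)/f,np.ones(len(uv))]@T[:3,:3].T
    return T[:3,3]+r*((z-T[2,3])/r[:,2])[:,None]
def shaft(im,d,k,rect):
    P=cloud(d,k); hsv=cv2.cvtColor(im,cv2.COLOR_RGB2HSV); u0,u1,v0,v1=rect
    sub=np.zeros(d.shape,bool); sub[v0:v1,u0:u1]=1
    br=sub&(hsv[...,0]>15)&(hsv[...,0]<32)&(hsv[...,1]>120)&(P[...,2]>.07)
    st=sub&(hsv[...,1]<70)&(P[...,2]>.075)&(P[...,2]<.11)
    return br,st,P
E
python3 - <<'E'
from h import *
q=np.load('w1.npz'); k=(q['f'],q['cx'],q['cy'],q['T'])
br,st,P=shaft(q['im'],q['d'],k,(290,350,130,222))
for nm,m in(('br',br),('st',st)):
    rows=[v for v in range(400) if m[v].sum()>15]
    mid=[]
    for v in rows:
        u=np.where(m[v])[0]; a=onplane([[u[0]-.5,v],[u[-1]+.5,v]],k,.085); mid.append(np.r_[a.mean(0)[:2],a[1,0]-a[0,0]])
    mid=np.array(mid); c=np.polyfit(mid[:,1],mid[:,0],1); print(nm,rows[0],rows[-1],mid[[0,len(mid)//2,-1]].round(4).tolist(),'slope deg',np.degrees(np.arctan(c[0])), 'x at y0',c[1])
    p=P[m]; print(p[:,2].max(), p[p[:,2]>.09].mean(0))
mi=P[st]; y=mi[:,1]
both=P[br|st]; t=both[both[:,2]>.085]
# radial fit: cylinder of r12 on steel
from scipy.optimize import least_squares
p=P[cv2.erode(st.astype(np.uint8),np.ones((3,3)))>0]
f=lambda s:(np.hypot((p[:,0]-s[0]-s[1]*p[:,1])*np.cos(np.arctan(s[1])),p[:,2]-s[2])-.012)
s=least_squares(f,[.56,.2,.085],loss='soft_l1',f_scale=.001); print('cyl',s.x,np.degrees(np.arctan(s.x[1])),np.abs(s.fun).mean())
s=s.x; dr=np.array([s[1],1])/np.hypot(s[1],1)
a=br.sum(); al=P[br][:,:2]@dr; be=P[st][:,:2]@dr; top=P[br][:,2]>.095; print('brass along',np.percentile(al[top],[1,99]),'steel',np.percentile(be,[1,50,99]),'base',np.array([s[0],0])@dr)
E
```

```text
br 199 218 [[0.5463, -0.0531, 0.0306], [0.5448, -0.0634, 0.0318], [0.5487, -0.0729, 0.018]] slope deg -1.8923884335270127 x at y0 0.5439566066401547
0.40770423140532663 [ 0.54530341 -0.05796525  0.09863315]
st 143 197 [[0.5595, 0.0018, 0.0171], [0.5557, -0.0241, 0.0251], [0.5528, -0.0511, 0.0158]] slope deg 13.702974464811117 x at y0 0.5616343696745065
0.10114801362247267 [ 0.55509138 -0.02378921  0.09487655]
cyl [0.56241097 0.2863704  0.08469438] 15.980145169154463 0.0005580074544770742
brass along [0.08412199 0.10297846] steel [0.08263716 0.13107964 0.15729525] base 0.1548341185291289
```

```bash
cat >> h.py <<'E'
A=np.radians(15.8); DR=np.array([np.sin(A),np.cos(A),0]); FACE=np.array([.5483,-.0498,.085]); R=down(-15.8)
E
python3 - <<'E'
from h import *
g=FACE+DR*.030
robot.goto(g+[0,0,.08],R); robot.move_gripper(.7); robot.servo_line(g+[0,0,-.019],speed=.1)
print(robot.read_force()); robot.move_gripper(0); print('w',robot.read_grip_width()*88,robot.read_force(),robot.read_t())
p=robot.read_position()
for i in range(1,21):
    robot.servo_line(p+DR*.002*i,speed=.05); F=robot.read_force(); print(i*2,F.round(1),(F@DR).round(1), ((robot.read_position()-p)@DR).round(4))
    if F@DR<-18: break
print(robot.read_t())
E
```

```text
[-0.16164056  0.14796998 -0.33897341]
w 23.333394765460795 [ 3.77599353 -2.62193407 -1.85550174] 5.8083
2 [ 1.5 -3.8 -0.3] -3.3 0.0012
4 [ 2.3 -6.7 -0.9] -5.8 0.0029
6 [ 0.7 -6.6 -0.1] -6.2 0.0048
8 [ 2.  -7.1 -0.5] -6.3 0.0068
10 [ 2.1 -7.1  0.9] -6.2 0.0088
12 [ 1.1 -7.8  0.4] -7.2 0.0107
14 [ 0.9 -6.5  0.1] -6.0 0.0127
16 [ 1.7 -7.2 -0.4] -6.4 0.0147
18 [ 2.  -6.9 -0.3] -6.1 0.0167
20 [ 2.1 -7.1  0.6] -6.3 0.0187
22 [ 2.7 -6.8  0.1] -5.9 0.0207
24 [ 1.2 -7.4 -0.6] -6.8 0.0227
26 [ 2.  -8.2 -0.7] -7.4 0.0247
28 [ 2.4 -7.9 -0.1] -6.9 0.0266
30 [  3.  -15.8   0.1] -14.4 0.027
32 [  3.1 -25.4   1.9] -23.6 0.0271
9.8083
```

Run:
```python
from h import *
robot.servo_line(robot.read_position()-DR*.0045,speed=.05); print(robot.read_force().round(1)); 
robot.move_gripper(.7); p=robot.read_position(); robot.servo_line([p[0],p[1],.17],speed=.12)
robot.servo_line(np.r_[(FACE+DR*.0)[:2],.17],R)
im1,d,k=grab('wrist'); np.savez('w2.npz',im=im1,d=d,f=k[0],cx=k[1],cy=k[2],T=k[3])
robot.goto([.463+.01,.243-.05,.2],down(13.8)); robot.move_gripper(.45)
im2,d,k=grab('wrist'); np.savez('w3.npz',im=im2,d=d,f=k[0],cx=k[1],cy=k[2],T=k[3]); print(robot.read_t())
save('pics/w23.png',np.vstack([im1[:300],im2[:300]]))
```

```text
[ 2.5 -2.8 -1.7]
14.225
```

View pics/w23.png

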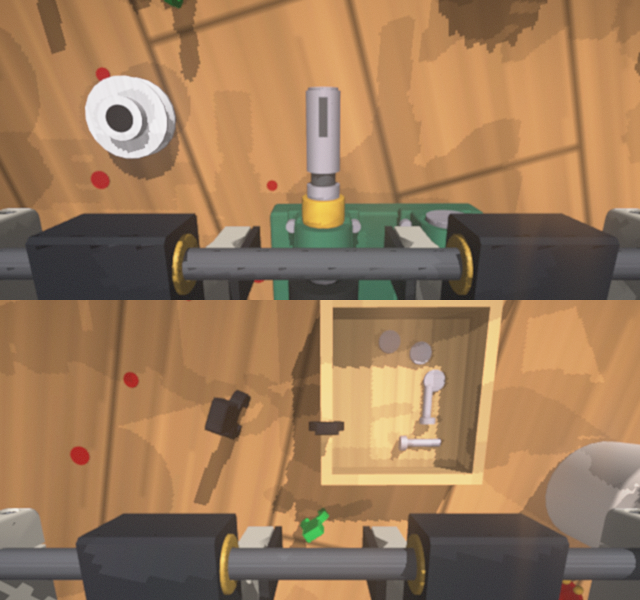

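The groove now stands clear at (323,180) between the brass (row 193 on) and the shaft (tail end at row 88). The tray clip is at (326,127) in the second view. I'll measure both.

Run:
```python
from h import *
q=np.load('w2.npz'); k=(q['f'],q['cx'],q['cy'],q['T']); im=q['im']; P=cloud(q['d'],k)
for v in list(range(84,94))+list(range(166,206)): 
    w=P[v,323]; print(v,im[v,318:329].mean(0).round(0),((w-FACE)@DR).round(4),w[2].round(4)) if v%2==0 or 170<v<200 else 0
# axis offsets from silhouettes of steel
hsv=cv2.cvtColor(im,cv2.COLOR_RGB2HSV); X=np.array([DR[1],-DR[0],0])
for v in (95,110,125,140,155,168,200,210,220):
    zz=P[v]; m=np.where((zz[280:370,2]>.075)&(zz[280:370,2]<.12)&(np.abs((zz[280:370]-FACE)@X)<.03))[0]+280
    e=onplane([[m[0]-.5,v],[m[-1]+.5,v]],k,.087); o=(e-FACE)@X; print(v,((e-FACE)@DR).mean().round(4),'x off',o.mean().round(4),'w',np.ptp(o).round(4))
q=np.load('w3.npz'); k=(q['f'],q['cx'],q['cy'],q['T']); im=q['im']; P=cloud(q['d'],k)
b=np.zeros((400,640),np.uint8); b[105:150,295:355]=(im[105:150,295:355].max(2)<75)&(P[105:150,295:355,2]>.03)
p=P[b>0]; t=p[p[:,2]>.08]; print('clip',len(p),len(t),p[:,2].max())
r=cv2.minAreaRect(t[:,:2].astype(np.float32)*1000); print('tabtop',r,t.mean(0))
print(np.unique(np.round(p[:,2],2),return_counts=True))
```

```text
84 [217. 159. 100.] 0.085 -0.0005
86 [213. 169. 141.] 0.0833 -0.0013
88 [190. 178. 184.] 0.0763 0.0953
90 [196. 184. 191.] 0.0751 0.0945
92 [200. 188. 195.] 0.0737 0.0967
166 [199. 188. 195.] 0.0249 0.0967
168 [199. 188. 195.] 0.0236 0.0975
170 [200. 187. 195.] 0.0219 0.0956
171 [201. 190. 197.] 0.0217 0.0982
172 [197. 185. 193.] 0.0208 0.0972
173 [162. 152. 157.] 0.0199 0.0963
174 [108. 100. 100.] 0.0187 0.0937
175 [91. 84. 80.] 0.0181 0.0942
176 [100.  93.  91.] 0.0171 0.0928
177 [107. 102. 100.] 0.0166 0.0937
178 [110. 105. 103.] 0.0157 0.0932
179 [112. 107. 105.] 0.0151 0.0936
180 [111. 106. 105.] 0.0145 0.0943
181 [112. 107. 106.] 0.0136 0.0931
182 [110. 106. 105.] 0.0129 0.0935
183 [110. 105. 104.] 0.0122 0.0935
184 [108. 103. 101.] 0.0115 0.0934
185 [106.  99.  98.] 0.0104 0.0921
186 [132. 124. 125.] 0.0099 0.0927
187 [171. 161. 167.] 0.0091 0.0925
188 [195. 184. 191.] 0.0095 0.0973
189 [200. 188. 196.] 0.0086 0.0965
190 [199. 188. 195.] 0.0076 0.0956
191 [199. 187. 195.] 0.007 0.0959
192 [199. 188. 195.] 0.0065 0.097
193 [198. 187. 195.] 0.0059 0.0974
194 [199. 187. 195.] 0.0051 0.097
195 [199. 188. 195.] 0.0042 0.0964
196 [197. 186. 194.] 0.0033 0.0959
197 [191. 181. 188.] 0.0028 0.0967
198 [181. 172. 181.] 0.002 0.0965
199 [176. 165. 170.] 0.0015 0.0972
200 [191. 161. 136.] 0.0007 0.0972
202 [239. 196.  79.] 0.0001 0.1
204 [242. 208.  85.] -0.0016 0.099
95 0.0722 x off -0.0003 w 0.0239
110 0.0623 x off -0.0004 w 0.0241
125 0.0521 x off -0.0 w 0.0237
140 0.0418 x off -0.0 w 0.0239
155 0.0312 x off -0.0004 w 0.0235
168 0.0218 x off -0.0004 w 0.0237
200 -0.002 x off -0.0005 w 0.0317
210 -0.0097 x off -0.0005 w 0.0319
220 -0.0175 x off -0.0001 w 0.0419
clip 14 0 0.05367802024666474
tabtop ((0.0, 0.0), (0.0, 0.0), 0.0) [nan nan nan]
(array([0.05]), array([14]))<stdin>:13: RuntimeWarning: Mean of empty slice.
  ret = um.true_divide(
```

Run:
```python
from h import *
q=np.load('w3.npz'); k=(q['f'],q['cx'],q['cy'],q['T']); im=q['im']; P=cloud(q['d'],k)
print(im[127,305:350:5].tolist()); print(P[118:138:3,308:346:6,2].round(3))
m=np.zeros((400,640),bool); m[112:142,300:352]=(im[112:142,300:352].max(2)<90); 
p=P[m]; t=p[(p[:,2]>.075)&(p[:,2]<.1)]; print(m.sum(),len(t))
if len(t)>10: print(t.mean(0),t[:,2].max(),cv2.minAreaRect(t[:,:2].astype(np.float32)*1000))
c=np.array(np.where(m)).T; print(c.min(0),c.max(0),c.mean(0)); print(onplane([[c[:,1].mean(),c[:,0].mean()]],k,.088))
```

```text
[[136, 99, 65], [69, 51, 40], [81, 66, 56], [87, 71, 68], [91, 75, 68], [93, 78, 70], [95, 77, 69], [91, 72, 61], [230, 185, 127]]
[[-0.001 -0.001  0.05   0.05   0.009  0.011  0.009]
 [-0.001 -0.     0.05   0.05   0.01   0.009  0.01 ]
 [ 0.046  0.083  0.088  0.088  0.087  0.085  0.009]
 [ 0.045  0.085  0.087  0.087  0.088  0.083  0.01 ]
 [ 0.046  0.084  0.088  0.087  0.087  0.083  0.011]
 [-0.001  0.083  0.087  0.087  0.086  0.083  0.011]
 [-0.     0.    -0.     0.05   0.009  0.01   0.009]]
241 179
[0.46069799 0.24061263 0.08657479] 0.0885379906351656 ((463.362060546875, 241.10765075683594), (19.13129234313965, 8.891246795654297), 13.546786308288574)
[122 309] [134 342] [127.406639   321.53941909]
[[0.45973378 0.24097649 0.088     ]]
```

```bash
python3 -c "
from h import *
im=np.load('w3.npz')['im']; save('pics/c3.png',cv2.resize(im[80:180,270:400],(780,600),interpolation=cv2.INTER_NEAREST))"
```

```text
(no output)
```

View pics/c3.png

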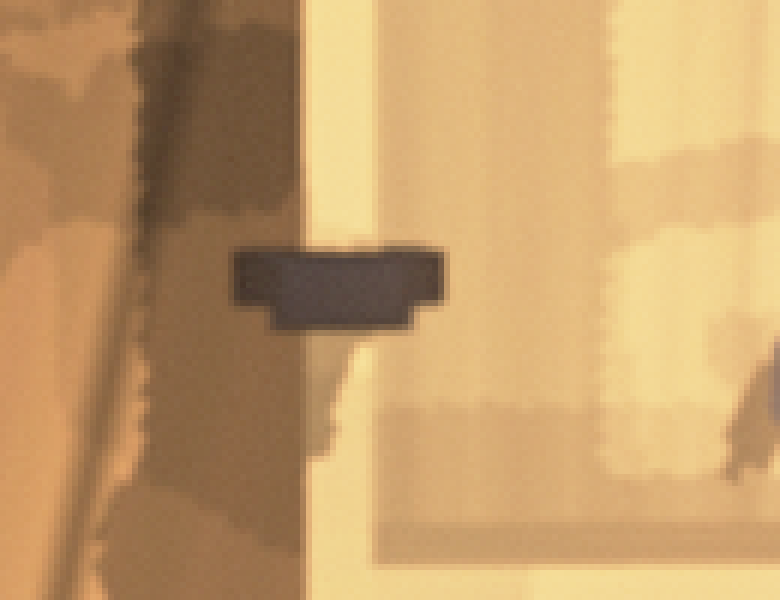

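Run:
```python
from h import *
Rt=down(13.6); c=np.array([.4634,.2411,0])
robot.goto(c+[0,0,.14],Rt); robot.servo_line(c+[0,0,.060],speed=.1); print(robot.read_force().round(1))
robot.move_gripper(0); print('w',robot.read_grip_width()*88,robot.read_force().round(1))
robot.servo_line(c+[0,0,.17],speed=.12); print(robot.read_grip_width()*88,robot.read_force().round(1))
G=FACE+DR*.0145; robot.goto([G[0],G[1],.17],R); robot.servo_line([G[0],G[1],.130],speed=.1)
print(robot.read_position()-G,robot.read_force().round(1),robot.read_t())
im,d,k=grab('scene'); np.savez('s4.npz',im=im,d=d,f=k[0],cx=k[1],cy=k[2],T=k[3]); im2,_,_=grab('side')
save('pics/s4.png',np.hstack([cv2.resize(im[150:250,170:290],(400,333)),cv2.resize(im2[90:190,300:420],(400,333))]))
```

```text
[ 1.3 -0.5 -0.4]
w 17.79532271040687 [0.7 0.6 1.8]
17.788601882892156 [-0.   0.6  0.3]
[0.00024158 0.00055235 0.04517845] [ 1.  -1.  -0.4] 18.8167
```

View pics/s4.png

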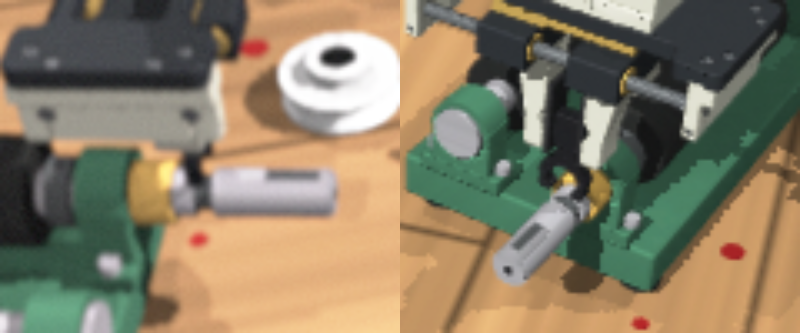

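The clip is held mouth down just above the dark groove, at about crop (195,165) with the groove at (200,190). Next I'll lower it and feel.

```bash
cat >> h.py <<'E'
def feel(y,z0=.1285,z1=.112,lim=4,x=0):
    X=np.array([DR[1],-DR[0],0]); G=FACE+DR*y+X*x
    robot.servo_line([G[0],G[1],z0],R,speed=.03); robot.dwell(.15); F0=robot.read_force()
    z=z0
    while z>z1:
        z-=.0007; robot.servo_line([G[0],G[1],z],R,speed=.02); F=robot.read_force()-F0
        if F[2]>lim: break
    p=robot.read_position(); print('y',y,'contact z',p[2].round(4),'cmd',round(z,4),'F',[round(float(F@v),1) for v in (X,DR)],F[2].round(1)); return z,F0
E
python3 - <<'E'
from h import *
feel(.0145,lim=3.5); print(robot.read_t(),robot.read_grip_width()*88)
E
```

```text
y 0.0145 contact z 0.1183 cmd 0.118 F [-2.3, 0.2] 4.5
23.0667 17.61769672990377
```

Contact came at z = 0.1183, which matches the groove (0.118) and not the full shaft (0.122). Now I'll press in small steps with a force guard.

Run:
```python
from h import *
X=np.array([DR[1],-DR[0],0]); z=.118; p0=robot.read_position(); F0=np.array([1,-1,-.4])
G=FACE+DR*.0145
while z>.1015:
    z-=.0005; robot.servo_line([G[0],G[1],z],R,speed=.02); F=robot.read_force()-F0; p=robot.read_position()
    print(round(z,4),p[2].round(4),[round(float(F@v),1) for v in (X,DR)],F[2].round(1))
    if F[2]>19: break
print(robot.read_t(),robot.read_grip_width()*88)
im,d,k=grab('scene'); im2,_,_=grab('side')
save('pics/s5.png',np.hstack([cv2.resize(im[150:250,170:290],(400,333)),cv2.resize(im2[90:190,300:420],(400,333))]))
```

```text
0.1175 0.118 [-3.1, 0.3] 6.7
0.117 0.1179 [-4.6, 0.5] 8.5
0.1165 0.1174 [-5.0, 0.9] 9.6
0.116 0.1172 [-5.1, 1.2] 12.0
0.1155 0.1164 [-3.4, 0.5] 8.9
0.115 0.116 [-3.8, 0.9] 9.1
0.1145 0.1154 [-3.6, 1.3] 9.1
0.114 0.1154 [-4.4, 0.8] 12.0
0.1135 0.1142 [-2.4, 1.7] 5.9
0.113 0.1134 [-3.0, 2.5] 4.7
0.1125 0.1125 [-1.7, 1.7] 2.7
0.112 0.1117 [0.1, 1.5] 0.8
0.1115 0.1111 [0.5, 1.2] -1.5
0.111 0.1109 [-0.0, 1.9] -1.6
0.1105 0.1103 [0.7, 1.7] -2.6
0.11 0.1098 [1.7, 1.5] -4.1
0.1095 0.1092 [1.6, 2.3] -4.7
0.109 0.1087 [2.0, 2.6] -6.1
0.1085 0.1083 [1.8, -0.1] -5.1
0.108 0.1079 [1.9, 0.8] -6.1
0.1075 0.1075 [1.3, 0.6] -6.0
0.107 0.1069 [1.3, 1.2] -4.2
0.1065 0.1064 [0.8, 0.9] -5.0
0.106 0.1059 [1.1, 0.7] -4.8
0.1055 0.1055 [0.3, 0.9] -4.9
0.105 0.105 [0.0, 1.7] -4.1
0.1045 0.1046 [0.4, 0.5] -2.8
0.104 0.1041 [-1.4, 0.9] -2.3
0.1035 0.1037 [-0.2, 0.9] -0.3
0.103 0.1032 [-0.2, 0.3] 1.4
0.1025 0.103 [-1.7, 0.9] 5.7
0.102 0.1029 [-2.9, 0.1] 8.4
0.1015 0.1028 [-4.3, -0.0] 12.6
31.3167 17.62738073719753
```

View pics/s5.png

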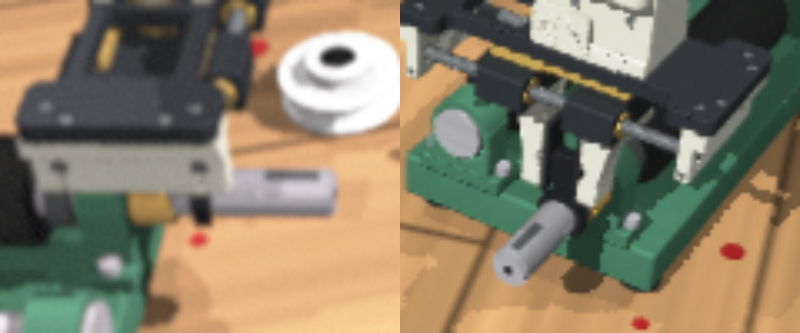

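The clip snapped past (12 N, then the pull reversed) and stopped hard at TCP z = 0.1028, so its origin is at about 0.085, on the axis. I'll ease off, let go and check.

Run:
```python
from h import *
p=FACE+DR*.0145
robot.servo_line([p[0],p[1],.1027],R,speed=.02); print(robot.read_force().round(1)); robot.move_gripper(.5); robot.servo_line([p[0],p[1],.19],R,speed=.12)
q=FACE-DR*.02; robot.servo_line([q[0],q[1],.19],R); robot.dwell(.3)
im,d,k=grab('wrist'); im2,d2,k2=grab('scene'); im3,_,_=grab('side'); P=cloud(d,k); print(robot.read_t(),robot.read_force().round(1))
X=np.array([DR[1],-DR[0],0])
w=P-FACE; a,o,z=w@DR,w@X,P[...,2]
m=(im.max(2)<95)&(a>.003)&(a<.035)&(abs(o)<.025)&(z>.085)&(z<.14)
t=m&(z>.122); print('px',m.sum(),t.sum(),'ztop',np.percentile(z[m],98).round(4) if m.any() else 0)
if t.any(): print('tab: y',a[t].mean().round(4),np.percentile(a[t],[3,97]).round(4),'x',np.percentile(o[t],[3,97]).round(4),cv2.minAreaRect(np.c_[o[t],a[t]].astype(np.float32)*1000))
save('pics/end.png',np.vstack([im[60:260,200:450].repeat(2,0).repeat(2,1)[:,:500],]) )
c=np.hstack([cv2.resize(im[60:240,230:410],(260,260)),cv2.resize(im2[150:250,190:290],(260,260)),cv2.resize(im3[90:190,310:410],(260,260))]); save('pics/end.png',c)
```

```text
[-1.  -0.1  5.9]
34.05 [ 1.  -0.3  0.7]
px 701 438 ztop 0.1311
tab: y 0.0144 [0.0096 0.0185] x [-0.0094  0.0081] ((-0.9843235015869141, 13.889238357543945), (9.528938293457031, 18.383752822875977), 89.88804626464844)
```

View pics/end.png

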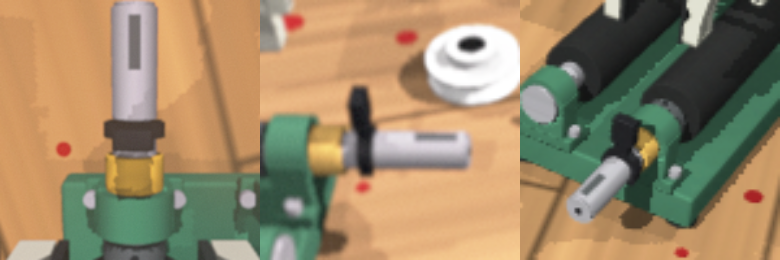

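The clip is around the groove just clear of the bush, at wrist crop (134,135). It stands upright, its tab top at 0.131 agrees with the seated height (0.085 + 0.046), and the gripper is clear.

```bash
python3 -c "
from h import *
print(robot.read_force().round(1)); robot.job_done()"
```

```text
[ 1.  -0.3  0.7]
the job is handed in; nothing more can be done
```

The retaining clip is snapped home in the shaft's groove and released, and the job is handed in; the robot's clock stood at about 34 s. No verdict was reported, so the results below are from my own readings.

- **Roller:** I drew it out about 27 mm to its stop, where the pull on the shaft rose to 24 N. That left the middle of the groove about 14.5 mm out from the bush face.
- **Clip:** I took the small black one off the tray's near wall, not the larger black one or the green one. It touched at the height expected for the groove. The lips snapped past at about 12 N, and the clip then stopped hard with its bore at about axis height. The highest push I read was 12.6 N.
- **Last check:** The clip's tab is centred about 14 mm out from the bush face, and its top is at 0.131 m, which matches a fully seated clip. It is square to the shaft to within about 1°. It measured 0.5 to 1 mm off the axis sideways, within the 2 mm limit and about as good as the calibration allows.
- **Other things on the bench:** I did not measure the bystanders again afterwards. No contact with them showed in the forces, and the pulley looked unmoved in the later pictures.

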